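# Find the tired spring plunger on the test jig and lock the pointer at it

### The arm

A 7-joint arm with a two-finger parallel gripper is mounted at the origin on the work surface. World frame = base frame: x ahead of the robot, y to its left, z up, the work surface at z = 0. Lengths are in m, angles in rad, forces in N, time in s.
With the tool pointing down it reaches from about 0.4 to 0.875 m from the base axis. Payload 6.5 kg.
Tool frame: the origin (TCP) lies at the very end of the fingers, on their centre line; the grasp point (between the pads) lies 19 mm behind it; x points along the fingers, z is the direction in which the jaws open and shut, and the axes are right-handed (so a half turn about x gives the same grasp; the last joint's range is limited). The gripper opens to 88 mm and grips with 3 to 60 N. Pads are 18 mm wide; open, the fingers measure 123 mm over their backs; the gripper's body (75 mm by 187 mm) begins 45 mm behind the grasp point.
Start: joints at [1.263, 0.536, -0.004, 1.538, 0.003, 1.067, -0.071], TCP at [0.156, -0.631, 0.239] pointing down, gripper open.
Joint ranges: [-2.7, 2.7], [-0.37, 2.16], [-1.27, 1.26], [0.24, 2.4], [-1.31, 4.45], [0.19, 1.91], [-2.76, 2.76]. Speed limits (rad/s): [2.39, 2.39, 3.14, 3.14, 3.14, 3.14, 3.14].

### API

Orientations are given as a unit quaternion [x, y, z, w].
In Python, from cell import ctrl gives the robot as it stands.
- The arm moves only by the shell command python3 -m pendant 'ROWS' [FORCE]. ROWS is JSON, a list of rows, each an object with "offset": the shift along the world's x, y, z in mm, a list of three; "turn": the turn about the world's z in rad; "jaw": the closure, from 0 (fully open) to 1 (shut). A call has exactly 5 rows; each row is the pose to reach, as a shift and turn from the pose commanded when the call began; what a row does not reach only later rows make up. A row lasts 1/12 s, in which the tool goes at most 41.7 mm and 7.16 degrees, less where a joint would pass 70% of its speed; a pose out of reach is approached as far as the arm can. A call with a gripper value outside its range is refused whole. The fingers move at their own pace and stop on an object; FORCE is the grip in N (left out, the last holds). Time passes only in rows, so rows that repeat a pose let the fingers close, or fill a call up. It gives the time, the measured TCP pose, the force and the opening at its end, in the units of the state.
- ctrl.get_obs(): the state, without advancing time (a new reading comes with each control period).
- ctrl.capture(name): name is "scene" or "top" or "wrist"; returns a dict with "image" (384x512x3 uint8, red, green, blue), "depth" (384x512 float32, m along the optical axis (not along the pixel's ray), 0 where there is no reading), "camera_matrix" (3x3 intrinsics, pixels), "pose" (4x4, takes a point from camera to world coordinates); the wrist camera has in their place "T_tool_cam" (4x4, takes a point from camera to tool coordinates, whose origin is the TCP and whose axes are the tool frame's). Camera axes: x right, y down, z forward; pixel columns grow to the right and rows downward; lengths in m; the calibration is good to about 2 mm. A picture is of the moment at which its call begins: read the wrist's pose just before it.
- ctrl.finish_job(): hands the job in, once; it reports no verdict.
The state is a dict: "clock": time; "joint_pos": joint angles; "qvel": joint speeds; "joint_efforts": joint torques, N m; "eef_pos": TCP position; "tool_rot": TCP orientation; "contact_force": force on the tool from outside, world axes, zero at the start; "moment": the same for the moment, N m; "grip_width": opening from 0.0 (shut) to 1.0 (fully open).
Only numpy, scipy, OpenCV 4.12 (cv2) and the standard library are available. Lean on these libraries where they do the work, as an engineer would, in place of code of your own. Each camera call takes 0.05 s, during which the arm holds its last target.

### The job

Press the four sprung plungers of the test jig one after another along the row, with the same light push, starting with the one next to the parked pointer, to find the tired one that goes down farthest. Then slide the pointer along its rail until it points at that plunger, and screw its knurled knob clockwise until it stops tight. Leave the other things on the bench and on the jig where they are.

Things in the scene. Friction and masses are not known exactly. Their poses are not given: they have to be found in the camera images.
- jig: test jig fixed to the bench: aluminium base plate 170 mm (x) by 360 mm (y), 12 mm thick; origin under its centre on the bench, z up, turned about z by up to 0.35 rad. The row of plungers and, nearer the robot, the rail with the pointer both run along its y axis
- row_start (a point): plunger place next to the parked pointer, centre of the cap at its free height (75 mm above the bench): x +30, y +40 mm in the jig frame. The other places follow at y -15, -70 and -125 mm (55 mm apart). The dark holders round the stems are 32 mm across and reach 45 mm above the bench
- row_end (a point): plunger place at the far end of the row (jig x +30, y -125 mm, 75 mm up). Springs: all have 1.5 N preload; three good ones then take 0.85 to 1.5 N per mm, the tired one 0.45 N per mm. The same push of about 8 N on each tells them apart; a plunger counts as tried once it has gone down 2 mm; more than 30 N spoils it
- plunger_a_top (a point): brass cap of one of four sprung plungers that look alike and stand in any order in the four places; one has a tired, softer spring. A disc 20 mm across, 5 mm thick, on a 10 mm stem. The point is the centre of its upper face, 75 mm above the bench when free; it goes straight down when pressed, at most 14 mm, and springs back
- plunger_b_top (a point): brass cap of one of four sprung plungers that look alike and stand in any order in the four places; one has a tired, softer spring. A disc 20 mm across, 5 mm thick, on a 10 mm stem. The point is the centre of its upper face, 75 mm above the bench when free; it goes straight down when pressed, at most 14 mm, and springs back
- plunger_c_top (a point): brass cap of one of four sprung plungers that look alike and stand in any order in the four places; one has a tired, softer spring. A disc 20 mm across, 5 mm thick, on a 10 mm stem. The point is the centre of its upper face, 75 mm above the bench when free; it goes straight down when pressed, at most 14 mm, and springs back
- plunger_d_top (a point): brass cap of one of four sprung plungers that look alike and stand in any order in the four places; one has a tired, softer spring. A disc 20 mm across, 5 mm thick, on a 10 mm stem. The point is the centre of its upper face, 75 mm above the bench when free; it goes straight down when pressed, at most 14 mm, and springs back
- pointer_tip (a point): tip of the flat aluminium pointer that sticks out of the carriage towards the plungers, 43 mm above the bench, at x +10 mm in the jig frame; must end within a cap's width (10 mm either side) of the tired plunger's centre along jig y
- carriage_mid (a point): centre of the carriage, a dark steel block 40 mm (jig x) by 48 mm (jig y), 31 to 62 mm above the bench, on a steel rail (top 30 mm up) at jig x -40 mm. Same jig y as the pointer tip. It slides along jig y from +125 (parked there or up to 20 mm short of it) to -135 mm against 3 N of friction and stays where left; push it by its side faces, 24 mm from its centre
- knob_grip (a point): centre of the black round knurled clamp knob on the carriage, 36 mm across, 24 mm high, from 78 to 102 mm above the bench, axis vertical, right above the carriage's centre; below it a 20 mm collar leaves 16 mm of free height above the block
- clamp (a joint): turn of the clamp knob, rad: 0 fully loose, grows as the knob is turned clockwise seen from above, 2.2 at its hard stop (tight; within 0.1 of it counts); starts between 0 and 0.4; about 0.06 N m of friction; takes two or more grips
- spare_nut: spare brass terminal nut, 22 mm across and 16 mm high, on the jig's base plate; leave alone
- spare_cap: spare black knob cap, 20 mm across and 18 mm high, on the jig's base plate; leave alone
- meter: grey hand multimeter lying on the bench, 150 x 75 x 41 mm, origin under its centre; leave alone
- driver: screwdriver lying on the bench, 180 mm long; leave alone
- jar: clear jar with steel lid, 72 mm across, 70 mm high, origin under its centre; leave alone
- spool: metal spool, 56 mm across, 40 mm high, origin under its centre; leave alone
- can: grey spray can, 52 mm across, 130 mm high, origin under its centre; leave alone

How it is judged:
By the outcome, as a careful person would: the job done as asked, in the order asked, and still so for the second after the job is handed in, with the robot touching nothing.
It also fails if it takes over 72 s, if anything falls off the work surface, if the arm or the gripper's body presses on something with over 40 N, if the wrist force passes 120 N, or if a joint passes its speed limit or range.

## Working session

There is one attempt and no reset: what is moved stays moved. The work goes in short steps, Python scripts to look and compute and a shell command to move; the robot and the scene stay as the last step left them, time stands still between calls to the robot, and variables do not carry over. Pictures are saved under pics/ and viewed, and the job is handed in when it is done.

```bash
ls; mkdir -p pics; python3 - <<'E'
from cell import ctrl
import cv2,numpy as np
o=ctrl.get_obs();print({k:np.round(v,4).tolist() for k,v in o.items()})
for n in("scene","top"):
    c=ctrl.capture(n);cv2.imwrite(f"pics/{n}0.png",c["image"][:,:,::-1]);np.savez(f"{n}0.npz",**c)
    print(c["camera_matrix"],c["pose"])
E
```

```text
pics
{'clock': 0.0, 'joint_pos': [1.2628, 0.5372, -0.0045, 1.5389, 0.0026, 1.0673, -0.0712], 'qvel': [0.0026, 0.0014, 0.0001, -0.0015, -0.0008, -0.0014, 0.001], 'joint_efforts': [0.0003, -57.0984, 0.9907, -25.1598, -0.0563, 0.0181, 0.0001], 'eef_pos': [0.1555, -0.6305, 0.2378], 'tool_rot': [0.4364, 0.5572, -0.4357, 0.5562], 'contact_force': [-0.367, -0.3579, -0.0515], 'moment': [-0.0174, 0.032, 0.0238], 'grip_width': 0.9983}
[[487.27264407   0.         251.44685709]
 [  0.         487.27264407 188.40666378]
 [  0.           0.           1.        ]] [[ 0.10172589  0.5606411  -0.82178671  1.65238341]
 [ 0.99466033 -0.04287405  0.09387563 -0.09949882]
 [ 0.01739721 -0.82694823 -0.56200886  0.81990124]
 [ 0.          0.          0.          1.        ]]
[[465.73342015   0.         256.50493014]
 [  0.         465.73342015 188.51376764]
 [  0.           0.           1.        ]] [[ 0.01219702 -0.9814466   0.19134735  0.2833366 ]
 [-0.99985655 -0.00972171  0.0138697   0.00735392]
 [-0.01175214 -0.19148907 -0.98142438  1.591185  ]
 [ 0.          0.          0.          1.        ]]
```

View pics/scene0.png

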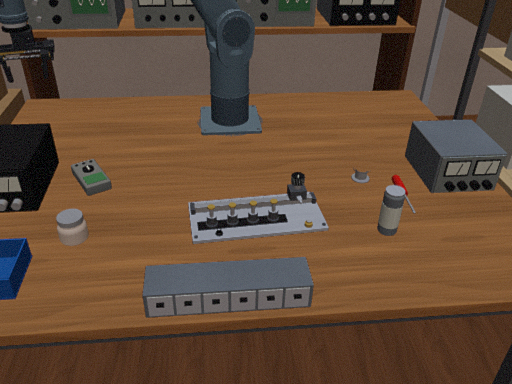

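View pics/top0.png

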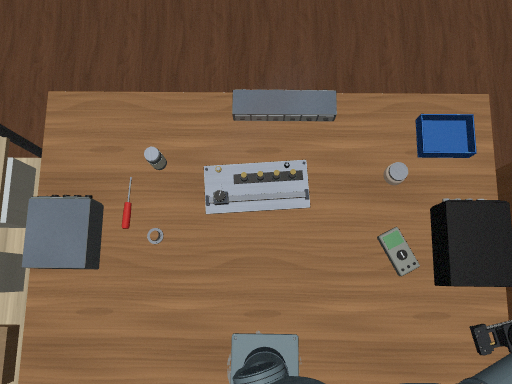

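The scene view shows the four yellow caps at about (212,208), (233,207), (253,205) and (274,204), with the carriage and knob at (297,185). In the top view the caps run from (243,176) to (293,174) and the carriage is at (221,198), at the +y end. Next I'll measure them.

```bash
cat > h.py <<'E'
import numpy as np,cv2
def ray(K,T,uv,z):
    d=T[:3,:3]@np.linalg.inv(K)@np.array([uv[0],uv[1],1.]);o=T[:3,3]
    return o+d*(z-o[2])/d[2]
def yellow(im,roi):
    h=cv2.cvtColor(im,cv2.COLOR_RGB2HSV)
    m=cv2.inRange(h,(18,120,90),(32,255,255));k=np.zeros_like(m);x0,y0,x1,y1=roi;k[y0:y1,x0:x1]=m[y0:y1,x0:x1]
    n,l,s,c=cv2.connectedComponentsWithStats(k)
    return [(c[i],s[i]) for i in range(1,n) if s[i,4]>=8]
E
python3 - <<'E'
from h import *
for n,roi in(("scene",(180,170,330,245)),("top",(200,155,315,218))):
    c=np.load(f"{n}0.npz");im=c["image"]
    for cc,s in yellow(im,roi): print(n,cc.round(1),s,ray(c["camera_matrix"],c["pose"],cc,.073).round(4))
    x0,y0,x1,y1=roi
    cv2.imwrite(f"pics/{n}z.png",cv2.resize(im[y0:y1,x0:x1,::-1],None,fx=5,fy=5,interpolation=cv2.INTER_CUBIC))
E
```

```text
scene [273.6 201. ] [271 199   7   5  27] [0.6233 0.0775 0.073 ]
scene [253.  202.8] [250 201   7   5  27] [0.627  0.0225 0.073 ]
scene [232.  204.8] [229 203   7   5  28] [ 0.6316 -0.0327  0.073 ]
scene [210.8 206.8] [208 205   7   5  29] [ 0.636  -0.0878  0.073 ]
scene [308.2 223.9] [305 222   7   5  28] [0.7262 0.1494 0.073 ]
top [292.6 171.2] [291 169   5   5  10] [ 0.6395 -0.0911  0.073 ]
```

```bash
python3 - <<'E'
from h import *
a=cv2.imread("pics/scenez.png");print(a.shape);a=cv2.imread("pics/topz.png");print(a.shape)
E
```

```text
(375, 750, 3)
(315, 575, 3)
```

View pics/topz.png

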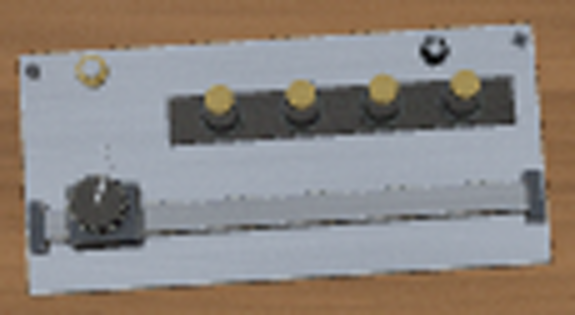

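View pics/scenez.png

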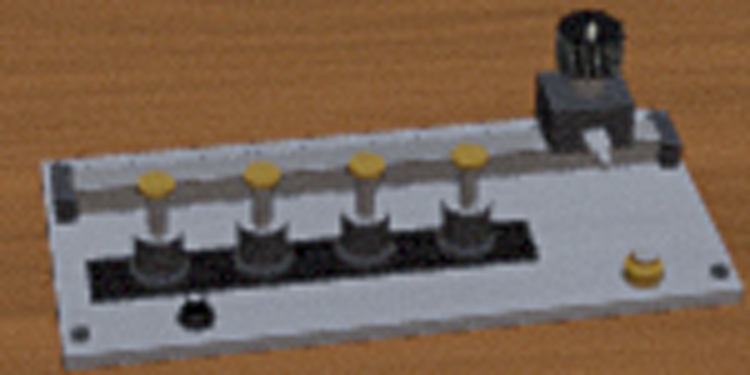

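```bash
python3 - <<'E'
from h import *
from scipy.spatial.transform import Rotation as R
c=np.load("top0.npz");K,T=c["camera_matrix"],c["pose"]
P=[]
for uv in [(243.8,174.8),(260.4,174),(276.6,172.8),(293,172)]: P.append(ray(K,T,uv,.075)); print(P[-1].round(4))
print("knob top cam",ray(K,T,(219.6,195.3),.100).round(4), "carr")
s=np.load("scene0.npz")
print("knob sc",ray(s["camera_matrix"],s["pose"],(180+590/5,170+45/5),.090).round(4))
print("tip sc",ray(s["camera_matrix"],s["pose"],(180+602/5,170+158/5),.043).round(4))
S=np.array([[.6233,.0775],[.627,.0225],[.6316,-.0327],[.636,-.0878]])
print((S+np.array(P)[:,:2]).round(4)/2)
print(R.from_quat([0.4364,0.5572,-0.4357,0.5562]).as_matrix().round(3))
E
```

```text
[0.6252 0.0718 0.075 ]
[0.6284 0.0164 0.075 ]
[ 0.633  -0.0376  0.075 ]
[ 0.6363 -0.0923  0.075 ]
knob top cam [0.5504 0.1483 0.1   ] carr
knob sc [0.5491 0.1549 0.09  ]
tip sc [0.5905 0.1574 0.043 ]
[[ 0.62425  0.07465]
 [ 0.6277   0.01945]
 [ 0.6323  -0.03515]
 [ 0.63615 -0.09005]]
[[-0.001  0.971  0.24 ]
 [ 0.002  0.24  -0.971]
 [-1.    -0.    -0.002]]
```

```bash
python3 -m pendant '[{"offset":[22,33,3],"turn":0.07,"jaw":0},{"offset":[44,66,6],"turn":0.14,"jaw":0},{"offset":[66,99,9],"turn":0.21,"jaw":0},{"offset":[88,132,12],"turn":0.28,"jaw":0},{"offset":[110,165,15],"turn":0.35,"jaw":0}]'
```

```text
clock: 0.52
eef_pos: [0.2662, -0.4641, 0.2535]
tool_rot: [0.331, 0.625, -0.331, 0.624]
contact_force: [0.3, -0.1, 0.3]
grip_width: 1.001
```

```bash
python3 -m pendant '[{"offset":[22,33,3],"turn":0.07,"jaw":0},{"offset":[44,66,6],"turn":0.14,"jaw":0},{"offset":[66,99,9],"turn":0.21,"jaw":0},{"offset":[88,132,12],"turn":0.28,"jaw":0},{"offset":[110,165,15],"turn":0.35,"jaw":0}]'
```

```text
clock: 0.93
eef_pos: [0.3761, -0.2992, 0.2688]
tool_rot: [0.218, 0.673, -0.218, 0.673]
contact_force: [0.4, -0.7, -0.1]
grip_width: 1.001
```

```bash
python3 -m pendant '[{"offset":[22,33,3],"turn":0.07,"jaw":0},{"offset":[44,66,6],"turn":0.14,"jaw":0},{"offset":[66,99,9],"turn":0.21,"jaw":0},{"offset":[88,132,12],"turn":0.28,"jaw":0},{"offset":[110,165,15],"turn":0.35,"jaw":0}]'
```

```text
clock: 1.35
eef_pos: [0.4861, -0.1344, 0.2838]
tool_rot: [0.097, 0.7, -0.097, 0.7]
contact_force: [1.4, -1.3, 0.5]
grip_width: 1.0
```

```bash
python3 -m pendant '[{"offset":[22,33,3],"turn":0.07,"jaw":0},{"offset":[44,66,6],"turn":0.14,"jaw":0},{"offset":[66,99,9],"turn":0.21,"jaw":0},{"offset":[88,132,12],"turn":0.28,"jaw":0},{"offset":[110,165,15],"turn":0.35,"jaw":0}]'
```

```text
clock: 1.77
eef_pos: [0.5962, 0.0304, 0.2985]
tool_rot: [-0.026, 0.707, 0.026, 0.706]
contact_force: [1.2, -0.8, -0.0]
grip_width: 0.997
```

```bash
python3 - <<'E'
from cell import ctrl
import cv2,numpy as np
from scipy.spatial.transform import Rotation as R
o=ctrl.get_obs();print({k:np.round(v,4).tolist() for k,v in o.items()})
print(R.from_quat(o["tool_rot"]).as_matrix().round(3))
c=ctrl.capture("wrist");cv2.imwrite("pics/w1.png",c["image"][:,:,::-1]);np.savez("w1.npz",pos=o["eef_pos"],q=o["tool_rot"],**c)
print(c["T_tool_cam"].round(3),c["camera_matrix"])
E
```

```text
{'clock': 1.7667, 'joint_pos': [0.3001, 0.4524, -0.5869, 1.5916, 0.2652, 1.1789, -0.2684], 'qvel': [-0.6909, 0.5243, -0.1709, -0.7781, 0.325, 0.373, 0.0375], 'joint_efforts': [3.1372, -53.6286, -6.6265, -22.6138, -0.6246, -0.4129, -0.1268], 'eef_pos': [0.5962, 0.0304, 0.2985], 'tool_rot': [-0.0263, 0.7068, 0.0261, 0.7064], 'contact_force': [1.2377, -0.8356, -0.0412], 'moment': [-0.0826, -0.1362, -0.0544], 'grip_width': 0.9972}
[[-0.001 -0.074  0.997]
 [-0.     0.997  0.074]
 [-1.    -0.    -0.001]]
[[-0.001 -0.287  0.958 -0.146]
 [ 0.    -0.958 -0.287  0.073]
 [ 1.     0.     0.001  0.001]
 [ 0.     0.     0.     1.   ]] [[285.17765735   0.         257.21980316]
 [  0.         285.17765735 189.8591209 ]
 [  0.           0.           1.        ]]
```

View pics/w1.png

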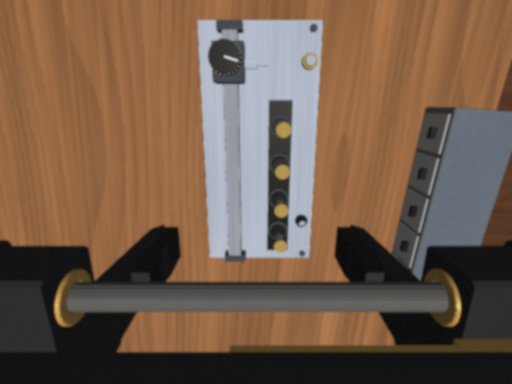

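The wrist view shows the caps at about (284,130), (282,172), (281,211) and (280,246), and the knob at (227,58).

```bash
cat >> h.py <<'E'
from scipy.spatial.transform import Rotation as R
def wrist(name):
    from cell import ctrl
    o=ctrl.get_obs();c=ctrl.capture("wrist")
    T=np.eye(4);T[:3,:3]=R.from_quat(o["tool_rot"]).as_matrix();T[:3,3]=o["eef_pos"]
    cv2.imwrite(f"pics/{name}.png",c["image"][:,:,::-1])
    return c["image"],c["camera_matrix"],T@c["T_tool_cam"],o
E
python3 - <<'E'
from h import *
im,K,T,o=wrist("w2")
print(o["eef_pos"].round(4) if hasattr(o["eef_pos"],"round") else o["eef_pos"])
for cc,s in yellow(im,(180,10,330,260)): print(cc.round(1),s[4],ray(K,T,cc,.075).round(4))
for uv in[(226,57)]: print("knob",ray(K,T,uv,.102).round(4))
cv2.imwrite("pics/w2z.png",cv2.resize(im[10:140,180:340,::-1],None,fx=4.5,fy=4.5,interpolation=cv2.INTER_CUBIC))
E
```

```text
[0.5989 0.0395 0.2993]
[302.3  73. ] 26 [0.6454 0.1547 0.075 ]
[279.5 137.9] 174 [0.6263 0.0751 0.075 ]
[278.  179.3] 166 [0.6303 0.0205 0.075 ]
[276.4 217.5] 154 [ 0.6339 -0.0343  0.075 ]
[275.5 251.6] 115 [ 0.6382 -0.087   0.075 ]
knob [0.5554 0.1605 0.102 ]
```

View pics/w2z.png

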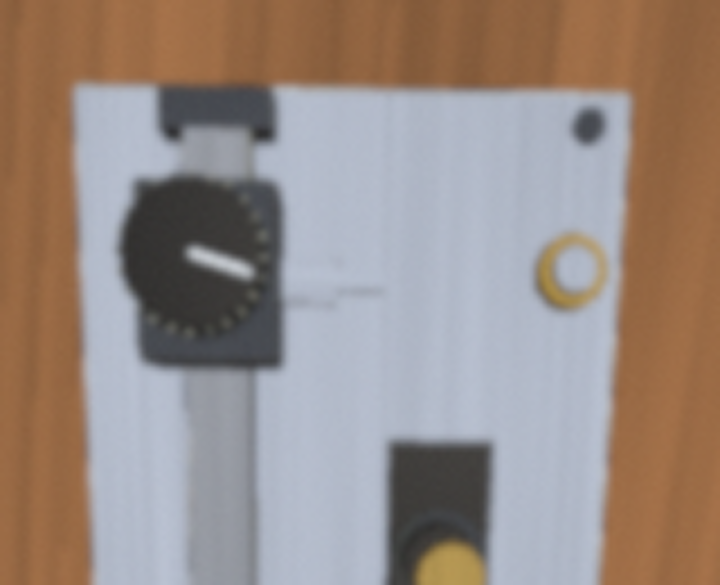

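```bash
python3 -m pendant '[{"offset":[15,23,0],"turn":0,"jaw":1},{"offset":[29,46,-20],"turn":0,"jaw":1},{"offset":[29,46,-60],"turn":0,"jaw":1},{"offset":[29,46,-100],"turn":0,"jaw":1},{"offset":[29,46,-130],"turn":0,"jaw":1}]' 20
```

```text
clock: 2.28
eef_pos: [0.6231, 0.0741, 0.1653]
tool_rot: [-0.025, 0.708, 0.025, 0.706]
contact_force: [-0.5, -0.2, -0.4]
grip_width: 0.647
```

```bash
python3 -m pendant '[{"offset":[0,0,-35],"turn":0,"jaw":1},{"offset":[0,0,-60],"turn":0,"jaw":1},{"offset":[0,0,-75],"turn":0,"jaw":1},{"offset":[0,0,-75],"turn":0,"jaw":1},{"offset":[0,0,-75],"turn":0,"jaw":1}]'; python3 - <<'E'
from h import *
im,K,T,o=wrist("w3");print(o["eef_pos"],o["contact_force"],o["grip_width"])
E
```

```text
clock: 2.7
eef_pos: [0.6246, 0.0746, 0.0939]
tool_rot: [-0.025, 0.707, 0.025, 0.706]
contact_force: [0.2, 0.8, 1.7]
grip_width: 0.266
[0.62456195 0.07463139 0.09385207] [0.23890964 0.79099067 1.74714992] 0.2662772334466673
```

View pics/w3.png

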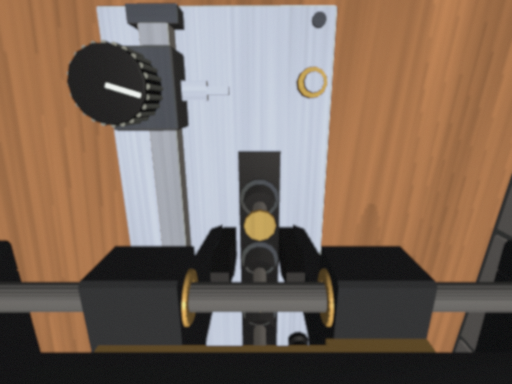

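```bash
python3 -m pendant '[{"offset":[0,0,0],"turn":0,"jaw":1},{"offset":[0,0,0],"turn":0,"jaw":1},{"offset":[0,0,0],"turn":0,"jaw":1},{"offset":[0,0,0],"turn":0,"jaw":1},{"offset":[0,0,0],"turn":0,"jaw":1}]'; python3 - <<'E'
from h import *
im,K,T,o=wrist("w4");print(o["eef_pos"],o["contact_force"],o["grip_width"])
for cc,s in yellow(im,(180,10,350,340)): print(cc.round(1),s,ray(K,T,cc,.075).round(4))
p=np.linalg.inv(T)@np.append(o["eef_pos"],1);u=K@p[:3];print("tcp px",u/u[2])
E
```

```text
clock: 3.17
eef_pos: [0.6249, 0.0749, 0.0942]
tool_rot: [-0.025, 0.706, 0.025, 0.707]
contact_force: [-0.2, -0.4, -0.7]
grip_width: 0.005
[0.62488537 0.07491938 0.09423588] [-0.21650198 -0.38027593 -0.65965444] 0.005494526708525109
[307.1  83.8] [297  68  28  29 233] [0.6467 0.1604 0.075 ]
[258.7 219.7] [243 210  32  19 453] [0.6263 0.0791 0.075 ]
[229.6 300.5] [227 273   8  54 278] [0.6108 0.0184 0.075 ]
[285.3 302.1] [282 275   7  52 243] [0.6489 0.0197 0.075 ]
tcp px [255.83977358 239.68524737   1.        ]
```

View pics/w4.png

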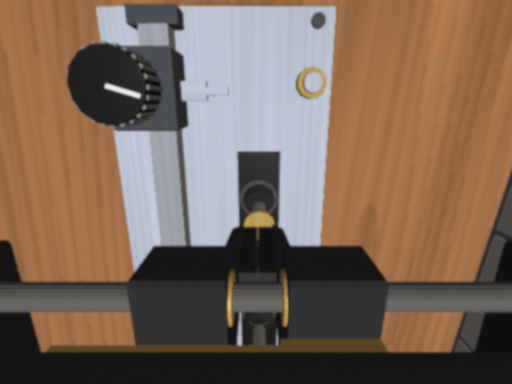

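```bash
python3 -m pendant '[{"offset":[0,0,-8],"turn":0,"jaw":1},{"offset":[0,0,-14],"turn":0,"jaw":1},{"offset":[0,0,-18],"turn":0,"jaw":1},{"offset":[0,0,-21],"turn":0,"jaw":1},{"offset":[0,0,-21],"turn":0,"jaw":1}]'
```

```text
clock: 3.63
eef_pos: [0.6242, 0.0748, 0.0721]
tool_rot: [-0.025, 0.707, 0.025, 0.706]
contact_force: [-2.4, -0.8, 4.1]
grip_width: 0.001
```

```bash
python3 -m pendant '[{"offset":[0,0,-1],"turn":0,"jaw":1},{"offset":[0,0,-2],"turn":0,"jaw":1},{"offset":[0,0,-3],"turn":0,"jaw":1},{"offset":[0,0,-3],"turn":0,"jaw":1},{"offset":[0,0,-3],"turn":0,"jaw":1}]'
```

```text
clock: 4.05
eef_pos: [0.6242, 0.0748, 0.0702]
tool_rot: [-0.025, 0.707, 0.025, 0.706]
contact_force: [-3.4, -0.2, 7.2]
grip_width: -0.001
```

```bash
python3 -m pendant '[{"offset":[0,0,-0.5],"turn":0,"jaw":1},{"offset":[0,0,-0.5],"turn":0,"jaw":1},{"offset":[0,0,-0.5],"turn":0,"jaw":1},{"offset":[0,0,-0.5],"turn":0,"jaw":1},{"offset":[0,0,-0.5],"turn":0,"jaw":1}]'
```

```text
clock: 4.47
eef_pos: [0.6243, 0.0748, 0.0698]
tool_rot: [-0.025, 0.707, 0.025, 0.706]
contact_force: [-4.1, -2.3, 8.2]
grip_width: 0.003
```

```bash
python3 -m pendant '[{"offset":[0,0,10],"turn":0,"jaw":1},{"offset":[0,0,18],"turn":0,"jaw":1},{"offset":[1,-18,18],"turn":0,"jaw":1},{"offset":[3,-40,18],"turn":0,"jaw":1},{"offset":[4,-55,18],"turn":0,"jaw":1}]'
```

```text
clock: 4.88
eef_pos: [0.6292, 0.018, 0.0879]
tool_rot: [-0.025, 0.706, 0.024, 0.707]
contact_force: [-0.5, -1.4, -0.1]
grip_width: 0.007
```

```bash
python3 -m pendant '[{"offset":[0,0,0],"turn":0,"jaw":1},{"offset":[0,0,-4],"turn":0,"jaw":1},{"offset":[0,0,-9],"turn":0,"jaw":1},{"offset":[0,0,-14],"turn":0,"jaw":1},{"offset":[0,0,-14],"turn":0,"jaw":1}]'
```

```text
clock: 5.3
eef_pos: [0.6286, 0.0218, 0.0725]
tool_rot: [-0.025, 0.707, 0.026, 0.707]
contact_force: [0.5, 0.2, 5.5]
grip_width: 0.007
```

```bash
python3 -m pendant '[{"offset":[0,0,-1],"turn":0,"jaw":1},{"offset":[0,0,-2],"turn":0,"jaw":1},{"offset":[0,0,-2],"turn":0,"jaw":1},{"offset":[0,0,-2],"turn":0,"jaw":1},{"offset":[0,0,-2],"turn":0,"jaw":1}]'
```

```text
clock: 5.72
eef_pos: [0.6287, 0.0211, 0.0716]
tool_rot: [-0.025, 0.706, 0.026, 0.707]
contact_force: [-1.9, 4.5, 4.9]
grip_width: 0.006
```

```bash
python3 -m pendant '[{"offset":[0,0,-1],"turn":0,"jaw":1},{"offset":[0,0,-2],"turn":0,"jaw":1},{"offset":[0,0,-2],"turn":0,"jaw":1},{"offset":[0,0,-2],"turn":0,"jaw":1},{"offset":[0,0,-2],"turn":0,"jaw":1}]'
```

```text
clock: 6.13
eef_pos: [0.6288, 0.0208, 0.0697]
tool_rot: [-0.025, 0.706, 0.026, 0.707]
contact_force: [-2.5, 3.9, 5.3]
grip_width: 0.005
```

```bash
python3 -m pendant '[{"offset":[0,0,-1],"turn":0,"jaw":1},{"offset":[0,0,-2],"turn":0,"jaw":1},{"offset":[0,0,-2],"turn":0,"jaw":1},{"offset":[0,0,-2],"turn":0,"jaw":1},{"offset":[0,0,-2],"turn":0,"jaw":1}]'
```

```text
clock: 6.55
eef_pos: [0.6289, 0.0208, 0.0678]
tool_rot: [-0.025, 0.706, 0.026, 0.707]
contact_force: [-2.4, 4.3, 8.6]
grip_width: 0.003
```

```bash
python3 -m pendant '[{"offset":[0,0,10],"turn":0,"jaw":1},{"offset":[0,0,20],"turn":0,"jaw":1},{"offset":[1,-20,20],"turn":0,"jaw":1},{"offset":[3,-42,20],"turn":0,"jaw":1},{"offset":[4,-55,20],"turn":0,"jaw":1}]'
```

```text
clock: 6.97
eef_pos: [0.6326, -0.0395, 0.0876]
tool_rot: [-0.025, 0.707, 0.023, 0.707]
contact_force: [0.4, -0.9, -0.8]
grip_width: 0.009
```

```bash
python3 -m pendant '[{"offset":[0,0,0],"turn":0,"jaw":1},{"offset":[0,0,0],"turn":0,"jaw":1},{"offset":[0,0,-6],"turn":0,"jaw":1},{"offset":[0,0,-12],"turn":0,"jaw":1},{"offset":[0,0,-16],"turn":0,"jaw":1}]'
```

```text
clock: 7.38
eef_pos: [0.6327, -0.0333, 0.0706]
tool_rot: [-0.025, 0.707, 0.026, 0.707]
contact_force: [-0.7, -0.5, 3.9]
grip_width: 0.008
```

```bash
python3 -m pendant '[{"offset":[0,0,-1],"turn":0,"jaw":1},{"offset":[0,0,-1],"turn":0,"jaw":1},{"offset":[0,0,-1],"turn":0,"jaw":1},{"offset":[0,0,-1],"turn":0,"jaw":1},{"offset":[0,0,-1],"turn":0,"jaw":1}]'
```

```text
clock: 7.8
eef_pos: [0.6328, -0.0343, 0.0705]
tool_rot: [-0.025, 0.707, 0.026, 0.707]
contact_force: [-0.8, 3.1, 2.9]
grip_width: 0.009
```

```bash
python3 -m pendant '[{"offset":[0,0,-1],"turn":0,"jaw":1},{"offset":[0,0,-2],"turn":0,"jaw":1},{"offset":[0,0,-3],"turn":0,"jaw":1},{"offset":[0,0,-3],"turn":0,"jaw":1},{"offset":[0,0,-3],"turn":0,"jaw":1}]'
```

```text
clock: 8.22
eef_pos: [0.6328, -0.0347, 0.0673]
tool_rot: [-0.025, 0.707, 0.025, 0.707]
contact_force: [-1.1, 4.4, 5.7]
grip_width: 0.008
```

```bash
python3 -m pendant '[{"offset":[0,0,-1],"turn":0,"jaw":1},{"offset":[0,0,-2],"turn":0,"jaw":1},{"offset":[0,0,-2],"turn":0,"jaw":1},{"offset":[0,0,-2],"turn":0,"jaw":1},{"offset":[0,0,-2],"turn":0,"jaw":1}]'
```

```text
clock: 8.63
eef_pos: [0.6328, -0.0347, 0.0655]
tool_rot: [-0.025, 0.707, 0.025, 0.707]
contact_force: [-1.1, 4.6, 5.6]
grip_width: 0.003
```

```bash
python3 -m pendant '[{"offset":[0,0,-1],"turn":0,"jaw":1},{"offset":[0,0,-2],"turn":0,"jaw":1},{"offset":[0,0,-3],"turn":0,"jaw":1},{"offset":[0,0,-3],"turn":0,"jaw":1},{"offset":[0,0,-3],"turn":0,"jaw":1}]'
```

```text
clock: 9.05
eef_pos: [0.6329, -0.0347, 0.0626]
tool_rot: [-0.025, 0.707, 0.025, 0.707]
contact_force: [-1.4, 4.3, 7.0]
grip_width: 0.005
```

```bash
python3 -m pendant '[{"offset":[0,0,12],"turn":0,"jaw":1},{"offset":[0,0,25],"turn":0,"jaw":1},{"offset":[1,-20,25],"turn":0,"jaw":1},{"offset":[3,-42,25],"turn":0,"jaw":1},{"offset":[4,-55,25],"turn":0,"jaw":1}]'
```

```text
clock: 9.47
eef_pos: [0.6363, -0.0946, 0.0879]
tool_rot: [-0.025, 0.707, 0.023, 0.706]
contact_force: [-0.6, -0.7, -0.8]
grip_width: 0.005
```

```bash
python3 -m pendant '[{"offset":[0,0,0],"turn":0,"jaw":1},{"offset":[0,0,0],"turn":0,"jaw":1},{"offset":[0,0,-6],"turn":0,"jaw":1},{"offset":[0,0,-12],"turn":0,"jaw":1},{"offset":[0,0,-15],"turn":0,"jaw":1}]'
```

```text
clock: 9.88
eef_pos: [0.6368, -0.0883, 0.0717]
tool_rot: [-0.025, 0.707, 0.026, 0.707]
contact_force: [-0.8, 1.0, 7.4]
grip_width: 0.006
```

```bash
python3 -m pendant '[{"offset":[0,0,-1],"turn":0,"jaw":1},{"offset":[0,0,-1],"turn":0,"jaw":1},{"offset":[0,0,-1],"turn":0,"jaw":1},{"offset":[0,0,-1],"turn":0,"jaw":1},{"offset":[0,0,-1],"turn":0,"jaw":1}]'
```

```text
clock: 10.3
eef_pos: [0.6368, -0.0883, 0.0716]
tool_rot: [-0.025, 0.707, 0.026, 0.707]
contact_force: [-0.9, 1.9, 6.9]
grip_width: 0.002
```

```bash
python3 -m pendant '[{"offset":[0,0,-0.5],"turn":0,"jaw":1},{"offset":[0,0,-0.9],"turn":0,"jaw":1},{"offset":[0,0,-0.9],"turn":0,"jaw":1},{"offset":[0,0,-0.9],"turn":0,"jaw":1},{"offset":[0,0,-0.9],"turn":0,"jaw":1}]'
```

```text
clock: 10.72
eef_pos: [0.6368, -0.0883, 0.0709]
tool_rot: [-0.025, 0.707, 0.026, 0.707]
contact_force: [-1.9, 1.9, 8.4]
grip_width: 0.004
```

```bash
python3 -m pendant '[{"offset":[0,0,20],"turn":0,"jaw":1},{"offset":[0,0,50],"turn":0,"jaw":1},{"offset":[-10,30,75],"turn":0.1,"jaw":1},{"offset":[-20,60,100],"turn":0.2,"jaw":1},{"offset":[-30,90,120],"turn":0.3,"jaw":0.5}]'
```

```text
clock: 11.13
eef_pos: [0.6063, 0.0016, 0.1917]
tool_rot: [-0.132, 0.694, 0.132, 0.695]
contact_force: [0.7, 0.0, -0.3]
grip_width: 0.057
```

```bash
python3 -m pendant '[{"offset":[-15,25,5],"turn":-0.1,"jaw":0.5},{"offset":[-30,55,10],"turn":-0.2,"jaw":0.3},{"offset":[-45,80,10],"turn":-0.3,"jaw":0},{"offset":[-45,80,10],"turn":-0.3,"jaw":0},{"offset":[-45,80,10],"turn":-0.3,"jaw":0}]'; python3 - <<'E'
from h import *
im,K,T,o=wrist("w5");print(o["eef_pos"],o["joint_pos"])
np.savez("w5.npz",K=K,T=T,im=im)
for cc,s in yellow(im,(0,0,512,384)): print(cc.round(1),s,ray(K,T,cc,.075).round(4))
E
```

```text
clock: 11.55
eef_pos: [0.5605, 0.0823, 0.2002]
tool_rot: [-0.027, 0.707, 0.027, 0.706]
contact_force: [-0.1, -1.3, -0.5]
grip_width: 0.438
[0.56048371 0.0823265  0.2002195 ] [ 0.22399799  0.51149196 -0.59828311  1.77190776  0.34202526  0.96422774
 -0.43595162]
[346.  102.1] [342  94  11  17  81] [0.6359 0.1633 0.075 ]
[320.8 193.4] [312 184  19  20 270] [0.6253 0.0753 0.075 ]
[157.7 300. ] [152 273  18  54 394] [ 0.4606 -0.063   0.075 ]
[358.4 302.7] [353 275  11  52 305] [ 0.6856 -0.0492  0.075 ]
[312.  328.5] [304 321  17  15 186] [ 0.6382 -0.0884  0.075 ]
```

View pics/w5.png

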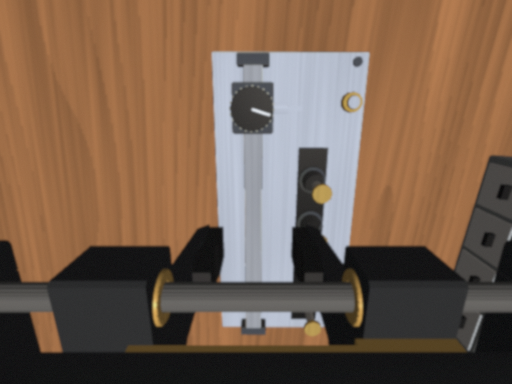

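The wrist view shows the knob at (252,108), the carriage block spanning (232,83) to (273,133), and the +y rail stop at (253,60).

```bash
python3 - <<'E'
from h import *
d=np.load("w5.npz");K,T,im=d["K"],d["T"],d["im"]
cv2.imwrite("pics/w5z.png",cv2.resize(im[45:205,200:370,::-1],None,fx=3.5,fy=3.5,interpolation=cv2.INTER_CUBIC))
g=cv2.cvtColor(im,cv2.COLOR_RGB2GRAY);
c=cv2.HoughCircles(cv2.medianBlur(cv2.resize(g[70:150,220:290],None,fx=4,fy=4),5),cv2.HOUGH_GRADIENT,1,200,param1=80,param2=15,minRadius=60,maxRadius=110);print(c)
if c is not None:
    u=c[0,0]; uv=(220+u[0]/4,70+u[1]/4); print(uv,u[2]/4,"knob",ray(K,T,uv,.102))
for uv in[(232,83),(273,83),(232.5,133),(272.5,133)]: print("block",ray(K,T,uv,.062).round(4))
a=.070;xh=np.array([np.cos(a),np.sin(a)]);yh=np.array([-np.sin(a),np.cos(a)])
c1=np.array([.626,.0755]);o=c1-.030*xh-.040*yh
print("origin",o,"carr axis at y115",o-.04*xh+.115*yh,"target",o-.04*xh-.070*yh)
p=ray(K,T,uv if c is None else (220+u[0]/4,70+u[1]/4),.102)[:2]-o;print("knob jig",p@xh,p@yh)
E
```

```text
[[[143.5 153.5 101.6]]]
(np.float32(255.875), np.float32(108.375)) 25.4 knob [0.55478344 0.15191591 0.102     ]
block [0.5307 0.1724 0.062 ]
block [0.5689 0.1754 0.062 ]
block [0.5335 0.1265 0.062 ]
block [0.5727 0.1295 0.062 ]
origin [0.59887118 0.03349967] carr axis at y115 [0.55092572 0.14542033] target [ 0.56386514 -0.03912661]
knob jig -0.03569740490828902 0.12120985458130715
```

View pics/w5z.png

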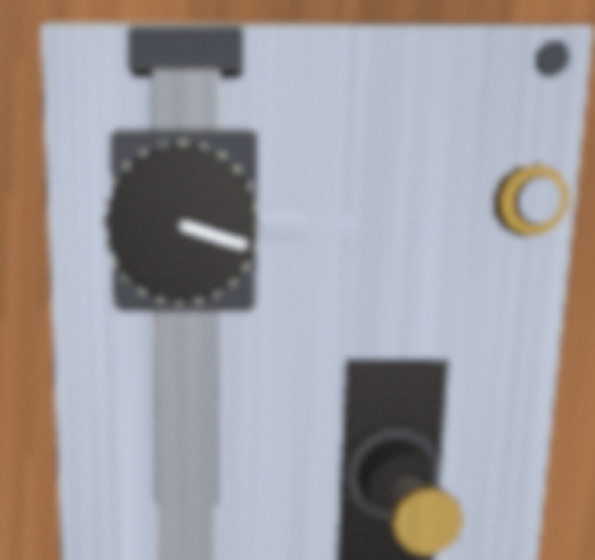

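```bash
python3 - <<'E'
from h import *
from cell import ctrl
o=ctrl.get_obs();c=ctrl.capture("wrist");D=c["depth"];K=c["camera_matrix"]
T=np.eye(4);T[:3,:3]=R.from_quat(o["tool_rot"]).as_matrix();T[:3,3]=o["eef_pos"];T=T@c["T_tool_cam"]
print(o["eef_pos"],o["grip_width"])
for r in list(range(52,72,2))+[86,108,130,150]:
    z=D[r,253];p=T@np.append(np.linalg.inv(K)@[253,r,1]*z,1);print(r,p[:3].round(4))
E
```

```text
[0.56128772 0.08031885 0.19996447] 0.47960366276296273
52 [0.5486 0.2033 0.0297]
54 [0.5487 0.2016 0.0287]
56 [0.5489 0.1995 0.0301]
58 [0.549  0.1977 0.0302]
60 [0.5491 0.1959 0.0293]
62 [0.5493 0.194  0.03  ]
64 [0.5494 0.192  0.0304]
66 [0.5495 0.1903 0.0292]
68 [0.5497 0.1883 0.0301]
70 [0.5498 0.1867 0.0271]
86 [0.5522 0.1669 0.1021]
108 [0.5534 0.15   0.1016]
130 [0.5543 0.1287 0.0607]
150 [0.5556 0.1043 0.0297]
```

```bash
python3 -m pendant '[{"offset":[-2,14,0],"turn":0.12,"jaw":0},{"offset":[-4,28,0],"turn":0.24,"jaw":0},{"offset":[-6,42,0],"turn":0.36,"jaw":0},{"offset":[-8,56,0],"turn":0.48,"jaw":0},{"offset":[-9,70,0],"turn":0.6,"jaw":0}]'
```

```text
clock: 12.07
eef_pos: [0.5532, 0.1488, 0.1997]
tool_rot: [-0.234, 0.667, 0.234, 0.667]
contact_force: [-0.0, 0.3, -0.4]
grip_width: 0.903
```

```bash
python3 -m pendant '[{"offset":[0,0,0],"turn":0.12,"jaw":0},{"offset":[0,0,0],"turn":0.24,"jaw":0},{"offset":[0,0,0],"turn":0.36,"jaw":0},{"offset":[0,0,-10],"turn":0.48,"jaw":0},{"offset":[0,0,-20],"turn":0.6,"jaw":0}]'
```

```text
clock: 12.48
eef_pos: [0.5539, 0.1483, 0.1799]
tool_rot: [-0.421, 0.568, 0.421, 0.568]
contact_force: [-1.0, -0.4, -0.1]
grip_width: 1.001
```

```bash
python3 -m pendant '[{"offset":[0,0,-10],"turn":0.12,"jaw":0},{"offset":[0,0,-20],"turn":0.24,"jaw":0},{"offset":[0,0,-30],"turn":0.37,"jaw":0},{"offset":[0,0,-40],"turn":0.37,"jaw":0},{"offset":[0,0,-40],"turn":0.37,"jaw":0}]'; python3 - <<'E'
from h import *
im,K,T,o=wrist("w6");print(o["eef_pos"],o["joint_pos"],o["grip_width"]);print(R.from_quat(o["tool_rot"]).as_matrix().round(3))
E
```

```text
clock: 12.9
eef_pos: [0.552, 0.148, 0.1378]
tool_rot: [-0.515, 0.485, 0.517, 0.482]
contact_force: [-0.3, -0.2, -0.7]
grip_width: 0.999
[0.55203235 0.14802767 0.13778313] [ 0.29627782  0.72022626 -0.89717913  1.78762813  0.67101577  0.97510054
  0.75561218] 0.9987466906872323
[[-0.004 -0.998 -0.065]
 [-0.001 -0.065  0.998]
 [-1.     0.004 -0.001]]
```

View pics/w6.png

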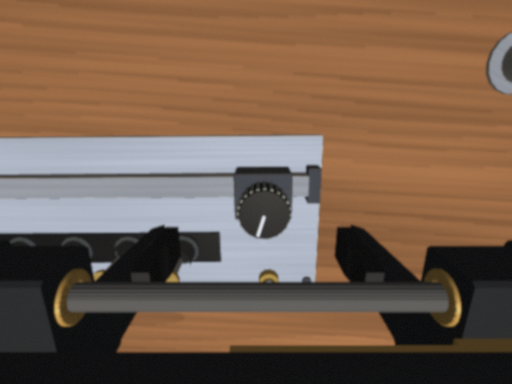

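```bash
python3 - <<'E'
from h import *
im,K,T,o=wrist("w7")
cv2.imwrite("pics/w7z.png",cv2.resize(im[150:260,220:330,::-1],None,fx=5,fy=5,interpolation=cv2.INTER_CUBIC))
print(o["eef_pos"]);
for uv in [(263.5,212),(263.5,235),(237,212),(291,212)]: print(ray(K,T,uv,.102).round(4))
for uv in [(234,168),(292,168)]: print(ray(K,T,uv,.062).round(4))
E
```

```text
[0.55236777 0.14867781 0.13896767]
[0.5493 0.1516 0.102 ]
[0.5665 0.1528 0.102 ]
[0.5505 0.1335 0.102 ]
[0.5481 0.1704 0.102 ]
[0.5288 0.1274 0.062 ]
[0.5258 0.1735 0.062 ]
```

View pics/w7z.png

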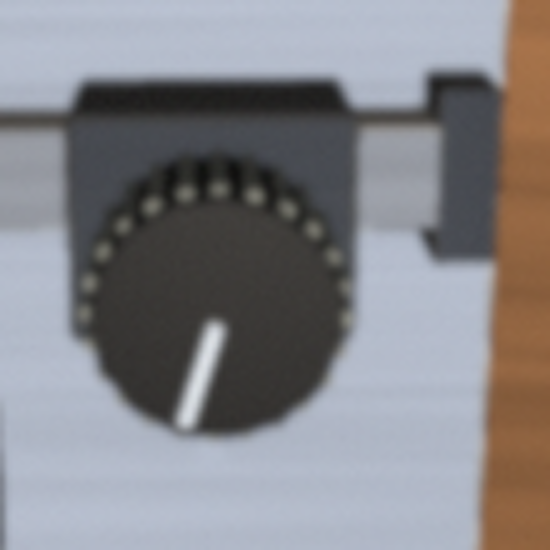

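```bash
python3 -m pendant '[{"offset":[-1,2.5,-20],"turn":0,"jaw":0},{"offset":[-1,2.5,-50],"turn":0,"jaw":0},{"offset":[-1,2.5,-75],"turn":0,"jaw":0},{"offset":[-1,2.5,-90],"turn":0,"jaw":0},{"offset":[-1,2.5,-91],"turn":0,"jaw":0}]' 8
```

```text
clock: 13.42
eef_pos: [0.5504, 0.1516, 0.0472]
tool_rot: [-0.516, 0.484, 0.517, 0.481]
contact_force: [0.1, -1.0, 0.6]
grip_width: 0.997
```

```bash
python3 -m pendant '[{"offset":[0,0,0],"turn":0,"jaw":0.3},{"offset":[0,0,0],"turn":0,"jaw":0.5},{"offset":[0,0,0],"turn":0,"jaw":0.6},{"offset":[0,0,0],"turn":0,"jaw":0.6},{"offset":[0,0,0],"turn":0,"jaw":0.6}]' 8
```

```text
clock: 13.83
eef_pos: [0.5523, 0.1525, 0.0503]
tool_rot: [0.517, -0.482, -0.517, -0.483]
contact_force: [0.0, -0.4, -0.1]
grip_width: 0.649
```

```bash
python3 -m pendant '[{"offset":[0,0,0],"turn":0,"jaw":0.42},{"offset":[0,0,0],"turn":0,"jaw":0.42},{"offset":[0,0,0],"turn":0,"jaw":0.42},{"offset":[0.3,-4,0],"turn":0,"jaw":0.42},{"offset":[0.7,-10,0],"turn":0,"jaw":0.42}]' 8
```

```text
clock: 14.25
eef_pos: [0.5522, 0.144, 0.0495]
tool_rot: [-0.517, 0.481, 0.518, 0.482]
contact_force: [-0.9, 3.9, -0.4]
grip_width: 0.582
```

```bash
python3 -m pendant '[{"offset":[0.7,-10,0],"turn":0,"jaw":0.42},{"offset":[1.4,-20,0],"turn":0,"jaw":0.42},{"offset":[2.1,-30,0],"turn":0,"jaw":0.42},{"offset":[2.8,-40,0],"turn":0,"jaw":0.42},{"offset":[3.5,-50,0],"turn":0,"jaw":0.42}]'
```

```text
clock: 14.67
eef_pos: [0.556, 0.0915, 0.0496]
tool_rot: [0.517, -0.482, -0.517, -0.482]
contact_force: [0.1, 4.2, 3.8]
grip_width: 0.578
```

```bash
python3 -m pendant '[{"offset":[0.7,-10,0],"turn":0,"jaw":0.42},{"offset":[1.4,-20,0],"turn":0,"jaw":0.42},{"offset":[2.1,-30,0],"turn":0,"jaw":0.42},{"offset":[2.8,-40,0],"turn":0,"jaw":0.42},{"offset":[3.5,-50,0],"turn":0,"jaw":0.42}]'
```

```text
clock: 15.08
eef_pos: [0.5597, 0.0414, 0.0494]
tool_rot: [0.517, -0.482, -0.517, -0.482]
contact_force: [1.2, 3.8, 2.6]
grip_width: 0.582
```

```bash
python3 -m pendant '[{"offset":[0.7,-10,0],"turn":0,"jaw":0.42},{"offset":[1.4,-20,0],"turn":0,"jaw":0.42},{"offset":[2.1,-30,0],"turn":0,"jaw":0.42},{"offset":[2.8,-40,0],"turn":0,"jaw":0.42},{"offset":[3.5,-50,0],"turn":0,"jaw":0.42}]'
```

```text
clock: 15.5
eef_pos: [0.5632, -0.0086, 0.0494]
tool_rot: [0.517, -0.482, -0.517, -0.482]
contact_force: [2.2, 5.0, 2.2]
grip_width: 0.587
```

```bash
python3 -m pendant '[{"offset":[0.7,-9,0],"turn":0,"jaw":0.42},{"offset":[1.4,-18,0],"turn":0,"jaw":0.42},{"offset":[1.9,-26,0],"turn":0,"jaw":0.42},{"offset":[2,-28,0],"turn":0,"jaw":0.42},{"offset":[2,-28,0],"turn":0,"jaw":0.42}]'
```

```text
clock: 15.92
eef_pos: [0.564, -0.0376, 0.0488]
tool_rot: [-0.517, 0.484, 0.517, 0.482]
contact_force: [0.8, -0.5, -1.2]
grip_width: 0.581
```

```bash
python3 -m pendant '[{"offset":[0,1,0],"turn":0,"jaw":0.1},{"offset":[0,1,0],"turn":0,"jaw":0},{"offset":[0,1,30],"turn":0,"jaw":0},{"offset":[0,1,65],"turn":0,"jaw":0},{"offset":[0,1,90],"turn":0,"jaw":0}]'
```

```text
clock: 16.33
eef_pos: [0.5645, -0.0341, 0.141]
tool_rot: [-0.517, 0.482, 0.518, 0.482]
contact_force: [1.3, 0.3, 0.9]
grip_width: 0.938
```

```bash
python3 -m pendant '[{"offset":[0,0,10],"turn":0,"jaw":0},{"offset":[0,0,30],"turn":0,"jaw":0},{"offset":[0,0,40],"turn":0,"jaw":0},{"offset":[0,0,40],"turn":0,"jaw":0},{"offset":[0,0,40],"turn":0,"jaw":0}]';python3 - <<'E'
from h import *
im,K,T,o=wrist("w8");print(o["eef_pos"],o["joint_pos"]);np.savez("w8.npz",K=K,T=T,im=im)
from cell import ctrl
for n in("top","scene"):
    c=ctrl.capture(n);np.savez(f"{n}1.npz",**c);x0,y0,x1,y1=(200,155,315,218) if n=="top" else (180,170,330,245)
    cv2.imwrite(f"pics/{n}1z.png",cv2.resize(c["image"][y0:y1,x0:x1,::-1],None,fx=5,fy=5,interpolation=cv2.INTER_CUBIC))
E
```

```text
clock: 16.75
eef_pos: [0.5646, -0.0348, 0.1787]
tool_rot: [0.517, -0.482, -0.517, -0.482]
contact_force: [0.8, 0.2, -0.1]
grip_width: 1.0
[ 0.56455373 -0.03477754  0.17872592] [ 0.65465202  0.65974699 -0.94125391  1.77865581  0.6170928   1.02905579
  1.11863858]
```

View pics/w8.png

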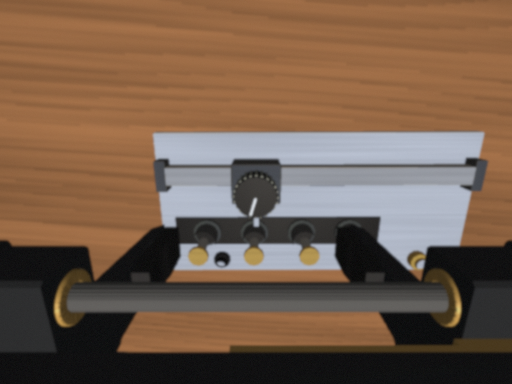

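View pics/scene1z.png

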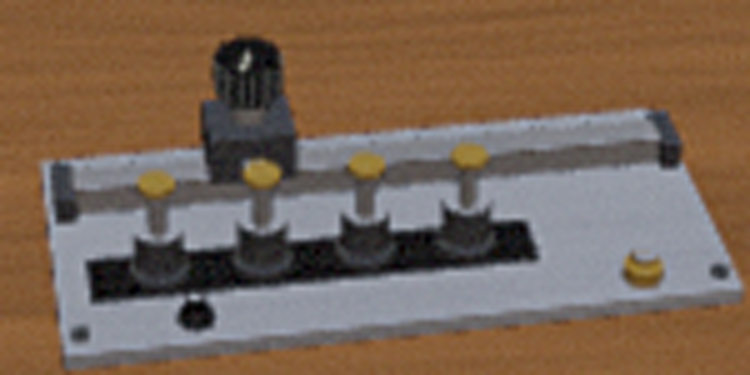

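In the wrist view the carriage block spans columns 232 to 281, and the third cap is at (254,256), in line with the pointer at (256,222). The scene view agrees. Next I'll get the exact offset and the knob centre.

```bash
python3 - <<'E'
from h import *
d=np.load("w8.npz");K,T,im=d["K"],d["T"],d["im"]
cv2.imwrite("pics/w8z.png",cv2.resize(im[150:270,180:330,::-1],None,fx=5,fy=5,interpolation=cv2.INTER_CUBIC))
a=.07;xh=np.array([np.cos(a),np.sin(a)]);yh=np.array([-np.sin(a),np.cos(a)]);o=np.array([.5989,.0335])
f=lambda n,uv,z:print(n,ray(K,T,uv,z)[:2].round(4),[round(float((ray(K,T,uv,z)[:2]-o)@v)*1000,1) for v in(xh,yh)])
for cc,s in yellow(im,(180,240,330,272)): f(f"cap{s[4]}",cc,.075)
f("blkL",(232,161),.062);f("blkR",(281,161),.062);f("knob",(256,195),.102);f("tip",(256,226),.043)
E
```

```text
cap225 [ 0.637  -0.0892] [29.5, -125.1]
cap221 [ 0.6331 -0.035 ] [29.4, -70.7]
cap226 [0.6292 0.0193] [29.2, -16.3]
blkL [ 0.5436 -0.061 ] [-61.8, -90.4]
blkR [ 0.5404 -0.0154] [-61.8, -44.7]
knob [ 0.5624 -0.0371] [-41.3, -67.9]
tip [ 0.6161 -0.0336] [12.5, -68.2]
```

View pics/w8z.png

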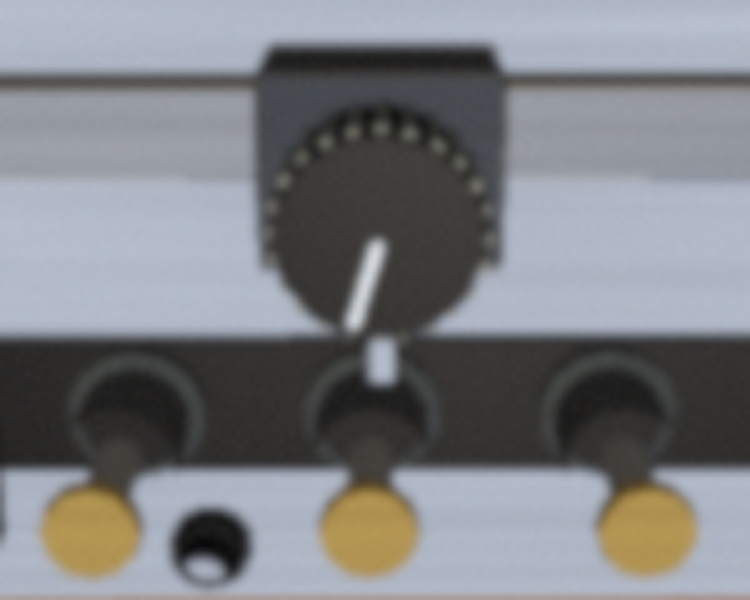

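```bash
python3 -m pendant '[{"offset":[-1.5,-2,-20],"turn":0,"jaw":0.2},{"offset":[-1.5,-2,-50],"turn":0,"jaw":0.2},{"offset":[-1.5,-2,-80],"turn":0,"jaw":0.2},{"offset":[-1.5,-2,-100],"turn":0,"jaw":0.2},{"offset":[-1.5,-2,-106],"turn":0,"jaw":0.2}]' 25
```

```text
clock: 17.32
eef_pos: [0.5605, -0.0368, 0.0692]
tool_rot: [-0.516, 0.484, 0.519, 0.481]
contact_force: [0.3, 0.1, 0.4]
grip_width: 0.799
```

```bash
python3 -m pendant '[{"offset":[0,0,0],"turn":0,"jaw":0.4},{"offset":[0,0,0],"turn":0,"jaw":0.6},{"offset":[0,0,0],"turn":0,"jaw":0.8},{"offset":[0,0,0],"turn":0,"jaw":0.8},{"offset":[0,0,0],"turn":0,"jaw":0.8}]' 25
```

```text
clock: 17.73
eef_pos: [0.5641, -0.0366, 0.0744]
tool_rot: [0.518, -0.482, -0.517, -0.483]
contact_force: [0.2, 0.1, -0.1]
grip_width: 0.447
```

```bash
python3 -m pendant '[{"offset":[0,0,0],"turn":0,"jaw":0.8},{"offset":[0,0,0],"turn":0,"jaw":0.8},{"offset":[0,0,0],"turn":-0.05,"jaw":0.8},{"offset":[0,0,0],"turn":-0.12,"jaw":0.8},{"offset":[0,0,0],"turn":-0.2,"jaw":0.8}]' 25; python3 -c "
from cell import ctrl
o=ctrl.get_obs();print(o['moment'],o['joint_pos'],o['eef_pos'])"
```

```text
clock: 18.15
eef_pos: [0.564, -0.0366, 0.0742]
tool_rot: [-0.466, 0.532, 0.465, 0.532]
contact_force: [-1.0, -0.3, 5.1]
grip_width: 0.402
[-0.05410876  0.08362404  0.04280443] [ 0.55307294  0.77362424 -0.78385495  1.83784544  0.72386272  0.84078924
  0.8394206 ] [ 0.56397429 -0.03658124  0.0741817 ]
```

```bash
python3 -m pendant '[{"offset":[0,0,0],"turn":-0.1,"jaw":0.8},{"offset":[0,0,0],"turn":-0.2,"jaw":0.8},{"offset":[0,0,0],"turn":-0.3,"jaw":0.8},{"offset":[0,0,0],"turn":-0.4,"jaw":0.8},{"offset":[0,0,0],"turn":-0.5,"jaw":0.8}]'; python3 -c "
from cell import ctrl
o=ctrl.get_obs();print(o['moment'],o['joint_pos'])"
```

```text
clock: 18.57
eef_pos: [0.564, -0.0365, 0.0742]
tool_rot: [-0.319, 0.631, 0.319, 0.631]
contact_force: [-0.1, -0.8, 5.2]
grip_width: 0.401
[-0.05263793  0.039064    0.04211116] [ 0.480612    0.73174952 -0.67501359  1.84197324  0.62777888  0.79165104
  0.40896801]
```

```bash
python3 -m pendant '[{"offset":[0,0,0],"turn":-0.1,"jaw":0.8},{"offset":[0,0,0],"turn":-0.2,"jaw":0.8},{"offset":[0,0,0],"turn":-0.3,"jaw":0.8},{"offset":[0,0,0],"turn":-0.4,"jaw":0.8},{"offset":[0,0,0],"turn":-0.5,"jaw":0.8}]'; python3 -c "
from cell import ctrl
o=ctrl.get_obs();print(o['moment'],o['joint_pos'])"
```

```text
clock: 18.98
eef_pos: [0.564, -0.0365, 0.0742]
tool_rot: [-0.153, 0.69, 0.153, 0.691]
contact_force: [-1.2, -0.3, 4.8]
grip_width: 0.4
[-0.03176121  0.02673987  0.04202168] [ 0.40116248  0.69631651 -0.560631    1.84653997  0.52517234  0.74896837
 -0.01218875]
```

```bash
python3 -m pendant '[{"offset":[0,0,0],"turn":-0.1,"jaw":0.8},{"offset":[0,0,0],"turn":-0.2,"jaw":0.8},{"offset":[0,0,0],"turn":-0.3,"jaw":0.8},{"offset":[0,0,0],"turn":-0.3,"jaw":0.8},{"offset":[0,0,0],"turn":-0.3,"jaw":0.8}]'; python3 - <<'E'
from h import *
im,K,T,o=wrist("w9");print(o["moment"],o["joint_pos"],o["eef_pos"])
E
```

```text
clock: 19.4
eef_pos: [0.564, -0.0365, 0.0742]
tool_rot: [-0.051, 0.705, 0.051, 0.706]
contact_force: [-0.4, -0.5, 7.9]
grip_width: 0.396
[-0.0978785   0.11762032 -0.09036076] [ 0.35092133  0.67851249 -0.49067862  1.84952684  0.46212336  0.72695922
 -0.25518088] [ 0.56403144 -0.0364865   0.07417715]
```

View pics/w9.png

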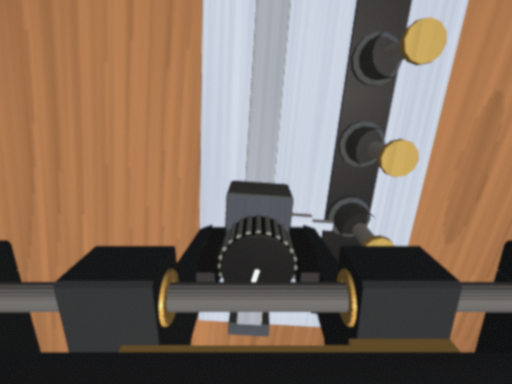

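```bash
python3 -m pendant '[{"offset":[0,0,0],"turn":-0.1,"jaw":0.8},{"offset":[0,0,0],"turn":-0.2,"jaw":0.8},{"offset":[0,0,0],"turn":-0.3,"jaw":0.8},{"offset":[0,0,0],"turn":-0.35,"jaw":0.8},{"offset":[0,0,0],"turn":-0.4,"jaw":0.8}]'; python3 -c "
from cell import ctrl
o=ctrl.get_obs();print(o['moment'],o['joint_pos'])"
```

```text
clock: 19.87
eef_pos: [0.564, -0.0365, 0.0741]
tool_rot: [0.091, 0.701, -0.091, 0.702]
contact_force: [-1.0, 0.1, 7.4]
grip_width: 0.399
[-0.12278119  0.12017704  0.10210272] [ 0.28045008  0.6583645  -0.39370569  1.85377605  0.37294633  0.70095236
 -0.5851229 ]
```

```bash
python3 -m pendant '[{"offset":[0,0,0],"turn":-0.05,"jaw":0.8},{"offset":[0,0,0],"turn":-0.1,"jaw":0.8},{"offset":[0,0,0],"turn":-0.15,"jaw":0.8},{"offset":[0,0,0],"turn":-0.2,"jaw":0.8},{"offset":[0,0,0],"turn":-0.2,"jaw":0.8}]'; python3 - <<'E'
from h import *
im,K,T,o=wrist("w10");print(o["moment"],o["joint_pos"],R.from_quat(o["tool_rot"]).as_matrix()[:,2])
E
```

```text
clock: 20.28
eef_pos: [0.5641, -0.0365, 0.074]
tool_rot: [0.16, 0.688, -0.16, 0.689]
contact_force: [-0.7, -0.1, 5.2]
grip_width: 0.398
[-0.14557611 -0.04456635  0.46169213] [ 0.24380404  0.65018324 -0.34443685  1.85604644  0.32802848  0.68942888
 -0.74692643] [ 0.89776963 -0.44046229  0.0016303 ]
```

```bash
python3 -m pendant '[{"offset":[0,0,0],"turn":-0.05,"jaw":0.8},{"offset":[0,0,0],"turn":-0.1,"jaw":0.8},{"offset":[0,0,0],"turn":-0.15,"jaw":0.8},{"offset":[0,0,0],"turn":-0.15,"jaw":0.8},{"offset":[0,0,0],"turn":-0.15,"jaw":0.8}]'; python3 - <<'E'
from h import *
im,K,T,o=wrist("w11");print(o["moment"],o["joint_pos"],R.from_quat(o["tool_rot"]).as_matrix()[:,2])
E
```

```text
clock: 20.75
eef_pos: [0.5642, -0.0362, 0.0739]
tool_rot: [0.211, 0.674, -0.21, 0.676]
contact_force: [0.6, 0.2, 5.3]
grip_width: 0.4
[-0.00931177 -0.24169383  0.45748447] [ 0.21650794  0.64494551 -0.30785486  1.8575881   0.2934111   0.68143997
 -0.86653018] [ 0.82303402 -0.56799015  0.00148297]
```

View pics/w11.png

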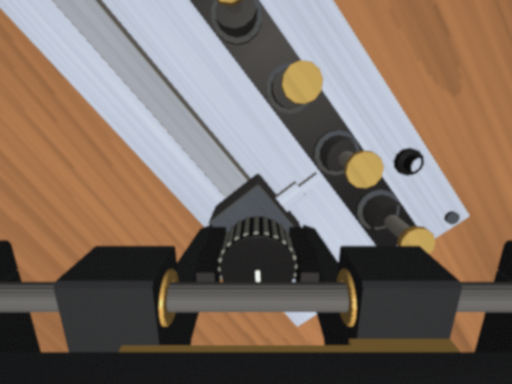

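```bash
python3 -m pendant '[{"offset":[0,0,0],"turn":0,"jaw":0.42},{"offset":[0,0,0],"turn":0,"jaw":0.42},{"offset":[0,0,0],"turn":0,"jaw":0.42},{"offset":[0,0,15],"turn":0,"jaw":0.42},{"offset":[0,0,40],"turn":0,"jaw":0.42}]'
```

```text
clock: 21.22
eef_pos: [0.5606, -0.0367, 0.1111]
tool_rot: [0.211, 0.677, -0.212, 0.672]
contact_force: [0.3, -0.5, 0.4]
grip_width: 0.583
```

```bash
python3 -m pendant '[{"offset":[0,0,40],"turn":0.12,"jaw":0.3},{"offset":[0,0,80],"turn":0.24,"jaw":0},{"offset":[0,-10,110],"turn":0.36,"jaw":0},{"offset":[0,-30,120],"turn":0.48,"jaw":0},{"offset":[0,-50,120],"turn":0.6,"jaw":0}]'
```

```text
clock: 21.63
eef_pos: [0.565, -0.0866, 0.2367]
tool_rot: [-0.0, 0.705, -0.001, 0.709]
contact_force: [0.5, 0.4, -0.0]
grip_width: 0.938
```

```bash
python3 -m pendant '[{"offset":[0,-20,0],"turn":0.07,"jaw":0},{"offset":[0,-40,0],"turn":0.07,"jaw":0},{"offset":[0,-40,0],"turn":0.07,"jaw":0},{"offset":[0,-40,0],"turn":0.07,"jaw":0},{"offset":[0,-40,0],"turn":0.07,"jaw":0}]';python3 - <<'E'
from h import *
im,K,T,o=wrist("w12");print(o["eef_pos"],o["contact_force"]);np.savez("w12.npz",K=K,T=T,im=im)
from cell import ctrl
c=ctrl.capture("scene");cv2.imwrite("pics/scene2z.png",cv2.resize(c["image"][170:245,180:330,::-1],None,fx=5,fy=5,interpolation=cv2.INTER_CUBIC))
c=ctrl.capture("top");cv2.imwrite("pics/top2.png",c["image"][:,:,::-1])
E
```

```text
clock: 22.05
eef_pos: [0.5631, -0.1254, 0.233]
tool_rot: [-0.022, 0.707, 0.022, 0.707]
contact_force: [0.5, 0.5, 0.4]
grip_width: 0.998
[ 0.56306136 -0.1254185   0.23301243] [0.47000174 0.4794495  0.37031464]
```

View pics/w12.png

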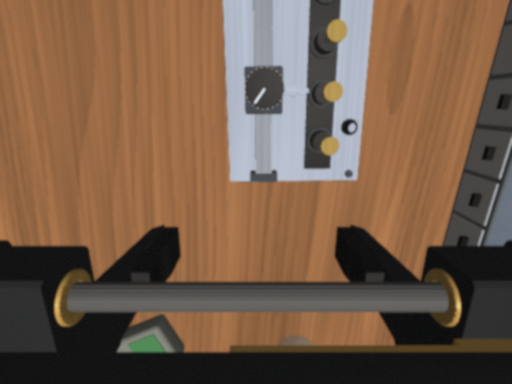

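View pics/scene2z.png

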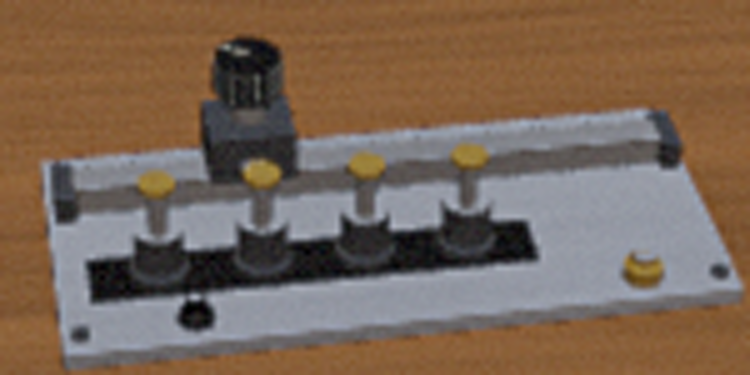

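```bash
python3 - <<'E'
from h import *
def mark(f,x0,y0,x1,y1):
    d=np.load(f);K,T,im=d["K"],d["T"],d["im"]
    m=(im[y0:y1,x0:x1].min(2)>150).astype(np.uint8)
    n,l,s,c=cv2.connectedComponentsWithStats(m);i=1+np.argmax(s[1:,4]);ys,xs=np.nonzero(l==i)
    P=np.array([ray(K,T,(x+x0,y+y0),.102)[:2] for x,y in zip(xs,ys)])
    vx,vy,_,_=cv2.fitLine(P.astype(np.float32),cv2.DIST_L2,0,.001,.001).ravel()
    print(f,len(xs),"line angle from jig x (cw +, mod pi)",(-(np.arctan2(vy,vx)-.07))%np.pi,P.mean(0))
mark("w5.npz",242,98,266,120);mark("w8.npz",246,188,266,216);mark("w12.npz",250,75,277,107)
d=np.load("w12.npz");K,T,im=d["K"],d["T"],d["im"]
a=.07;xh=np.array([np.cos(a),np.sin(a)]);yh=np.array([-np.sin(a),np.cos(a)]);o=np.array([.5989,.0335])
for n,uv,z in[("bt",(264,66.5),.062),("bb",(264,113.5),.062),("cap3",(332.5,91.5),.075),("knob",(263.5,88.5),.102)]:
    q=ray(K,T,uv,z)[:2]-o;print(n,(q@xh*1000).round(1),(q@yh*1000).round(1))
E
```

```text
w5.npz 51 line angle from jig x (cw +, mod pi) 0.32333696 [0.55715618 0.14985261]
w8.npz 55 line angle from jig x (cw +, mod pi) 0.28613526 [ 0.57270449 -0.03923028]
w12.npz 52 line angle from jig x (cw +, mod pi) 2.210616 [ 0.56070357 -0.04424696]
bt -38.2 -45.7
bb -38.3 -92.3
cap3 30.5 -71.0
knob -39.6 -69.0
```

View pics/top2.png

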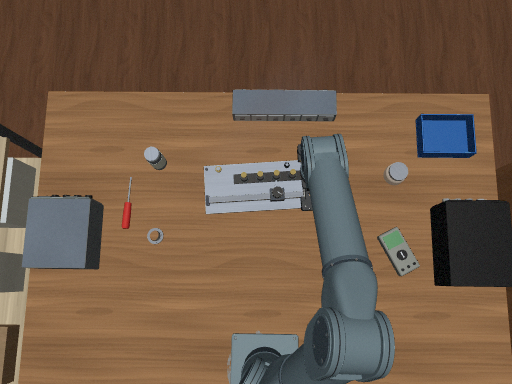

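The knob mark reads 2.21 rad, at the stop. The carriage is within 2 mm of the third cap, and everything else is where it was, so I'm handing in.

```bash
python3 -c "
from cell import ctrl
print(ctrl.finish_job())"
```

```text
the job is handed in; nothing more can be done
None
```

The job is done and handed in at about 22 s of the 72 s allowed: the tired plunger is the third from where the pointer was parked. The pointer now points at it and the knob is screwed tight.

**Pressing:** I pressed the four plungers in order from the parked pointer.

| Place | Push (N) | Went down (mm) |
|---|---|---|
| 1 | 8.2 | 5.2 |
| 2 | 8.6 | 7.2 |
| 3 | 7.0 | 12.4 |
| 4 | 8.4 | 4.1 |

I stopped place 3 at 7.0 N to keep it off its 14 mm stop. It had already gone down far more than the others, at about 0.44 N per mm.

**Pointer:** I slid the carriage by its side face. After clamping, the last picture puts it at jig y of about -69 mm, with the third cap at about -71 mm. That is about 2 mm apart, against 10 mm allowed.

**Knob:** It took one grip, although the task expected two or more. The turning moment then stayed at about 0.46 N m while the fingers slipped, which means the knob is against its stop. Its mark went from about 0.3 to 2.21 rad, with the stop at 2.2.

**Last checks:** The final pictures showed everything else where it was and the gripper clear of the jig. The only disagreement was in the first camera readings, where the two fixed cameras differed by about 5 mm along the row; the wrist views settled it.

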